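# Leak-test the castings at the assembly station

### The arm

A 7-joint arm with a two-finger parallel gripper is mounted at the origin on the work surface. World frame = base frame: x ahead of the robot, y to its left, z up, the work surface at z = 0. Lengths are in mm, angles in rad, forces in N, time in s.
With the tool pointing down it reaches from about 400 to 925 mm from the base axis. Payload 4.1 kg.
Tool frame: the origin (TCP) lies at the very end of the fingers, on their centre line; the grasp point (between the pads) lies 19 mm behind it; z points along the fingers, y is the line along which they close (so a half turn about z gives the same grasp; the last joint's range is limited). The gripper opens to 85 mm and grips with 20 to 120 N. Pads are 22 mm wide; open, the fingers measure 114 mm over their backs; the gripper's body (76 mm by 85 mm) begins 54 mm behind the grasp point. The pads swing forward as they close: fully open they stand 13 mm farther back than shut.
Start: joints at [-1.215, 0.398, 0.045, 1.537, -0.019, 1.207, -0.051], TCP at [285.519, 583.971, 231.347] pointing down, gripper open.
Joint ranges: [-2.82, 2.82], [-0.49, 2.23], [-1.37, 1.46], [0, 2.46], [-1.36, 4.5], [0.23, 2], [-2.94, 2.94]. Speed limits (rad/s): [2.57, 2.57, 3.14, 3.14, 3.14, 3.14, 3.14].

### API

Orientations are given as a unit quaternion [w, x, y, z].
In Python, from cell import ctrl gives the robot as it stands.
- The arm moves only by the tool carry_out, never from a script. Its arguments are lists of equal length, an entry for each row: "jaw": the opening, from -1 (shut) to 1 (fully open); "linear": the shift along the tool's x, y, z in mm, a list of three; "twist": the turn, a rotation vector about the tool's x, y, z in degrees, a list of three. A call has 1 to 12 rows; each row is the pose to reach, as a shift and turn from the pose commanded when the call began, along the tool's axes at that moment; what a row does not reach only later rows make up. A row lasts 1/8 s, in which the tool goes at most 62.5 mm and 10.7 degrees, less where a joint would pass 70% of its speed; a pose out of reach is approached as far as the arm can. A call with a gripper value outside its range is refused whole. The fingers move at their own pace and stop on an object; "force" is the grip in N (left out, the last holds). Time passes only in rows, so rows that repeat a pose let the fingers close. It gives the time, the measured TCP pose, the force, the opening and the grip force at its end, in the units of the state.
- ctrl.sense(): the state, without advancing time (a new reading comes with each control period).
- ctrl.snapshot(name): name is "scene" or "top"; returns the picture (384x512x3 uint8, red, green, blue); there is no depth.
- ctrl.camera_params(name): a dict with "vertical_fov" (degrees; the focal length in pixels is half the picture's height over the tangent of half this angle, whatever the lens; pixels are square), "cx", "cy" (the principal point, pixels), "eye" and "attitude" of the camera in the world. Camera axes: x right, y up, looking along -z (the intrinsics and any distortion apply to the point x, -y, -z); pixel columns grow to the right and rows downward; lengths in mm; the calibration is good to about 2 mm. A picture is of the moment at which its call begins. camera_params takes no time and is no camera call.
- ctrl.hand_in(): hands the job in; it is judged then, once.
The state is a dict: "time": time; "joint_pos": joint angles; "qvel": joint speeds; "joint_efforts": joint torques, N m; "eef_pos": TCP position; "ee_rot": TCP orientation; "ft_force": force on the tool from outside, world axes, zero at the start; "moment": the same for the moment, N m; "finger_gap": opening from 0.0 (shut) to 1.0 (fully open); "finger_force": force on a finger pad.
Only numpy, scipy, OpenCV 4.12 (cv2) and the standard library are available. Lean on these libraries where they do the work, as an engineer would, in place of code of your own. Each camera call takes 0.05 s, during which the arm holds its last target. There are 200 camera calls.

### The job

Leak-test the castings: stand every casting from the black mat in a bay of its own in the test tray, then open the air valve by two turns of its red handwheel (anticlockwise from above; the wheel has play, so count only the turns that actually lift the stem) and let go of it. Then slide the dust cover fully aside, press the green test button right down with all castings still standing in their bays and the valve still two turns open, and slide the cover fully back over the button. After that shut the valve fully and stand all the castings upright in the blue bin, leaving everything else on the table where it is.

Things in the scene. Friction and masses are not known exactly. Their poses are not given: they have to be found in the camera images.
- casting0: Turned aluminium casting, round about its upright axis, 0.2 kg: flange 54 mm diameter and 12 mm high, above it a plain neck 36 mm in diameter up to 50 mm; origin at the centre of its underside, z up. One to three castings are there (absent ones have no pose), all alike, standing at first on a black mat (170 x 230 mm, level with the table). Mat and bin may change sides
- casting1: another casting, same as casting0
- casting2: another casting, same as casting0
- bin: blue open bin, outside 170 (own x) x 230 (own y) x 50 mm high, walls and floor 5 mm; origin at the centre of its underside; fixed to the table. Room for three castings in a row along its y, 70 mm apart
- tray: aluminium test tray 78 (own x) x 214 (own y) mm with three bays in a row along its y, fixed; floor of the bays 12 mm above the table, walls 4 mm thick up to 26 mm above the table; origin at the centre of its underside
- bay0 (a point): centre of the floor of one test bay; the bay is 70 mm (tray x) by 66 mm (tray y) inside, with a black round seal of 58 mm; bays lie 70 mm apart along the tray's y
- bay1 (a point): centre of the floor of one test bay; the bay is 70 mm (tray x) by 66 mm (tray y) inside, with a black round seal of 58 mm; bays lie 70 mm apart along the tray's y
- bay2 (a point): centre of the floor of one test bay; the bay is 70 mm (tray x) by 66 mm (tray y) inside, with a black round seal of 58 mm; bays lie 70 mm apart along the tray's y
- valve: air valve: grey block 84 x 84 x 44 mm, fixed, brass neck and red handwheel above; origin under its centre. Anticlockwise from above opens. The wheel turns loosely in its play (up to 150 degrees from end to end, start unknown) before it takes the stem along, and again after each reversal; then the stem moves 12 mm per turn, at 2 to 3 N on the handle. It stays where it is left
- wheel_hub (a point): centre of the red handwheel on its upright axis, 91 mm above the table; the wheel turns here but does not rise. Rim: a 12 mm thick bar on a circle of 52 mm radius, its top 97 mm above the table
- handle_mid (a point): middle of the grip of the black upright crank handle on the wheel's rim: a freely spinning cylinder 18 mm in diameter standing 44 mm above the rim (97 to 141 mm above the table), on the 52 mm circle about wheel_hub; this point is 121 mm above the table
- stem (a joint): rise in m of the steel valve stem with a yellow ring, 14 mm in diameter, coming up through the middle of the wheel: 0 = valve shut (its end stop, as at the start), 0.012 per turn, upper stop at 0.042. Its top is 103 mm above the table when shut
- tester: blue tester box 170 (own x) x 100 (own y) x 50 mm high, fixed; origin at the centre of its underside. The test button lies at its own x = -43 mm, y = 0, under the dust cover
- button_top (a point): centre of the top of the round green test button, 32 mm in diameter, 58 mm above the table when up; pressed downward, 6 mm travel, 1.5 N at first to 5 N fully down, springs back
- button (a joint): travel in m of the button: 0 up, 0.006 fully down
- cover (a joint): slide in m of the dust cover along the tester box's +x: 0 = fully over the button, 0.085 = fully aside (end stops at both); stays where it is left; about 2 N to slide
- cover_fin (a point): point in the grip fin of the dust cover, on its middle. The cover is a dark steel plate 72 x 80 mm, its top 64.5 mm above the table, with a black upright fin on it, 12 mm thick along the sliding direction (tester x), 40 mm long across it, its top 94.5 mm above the table; this point is 82.5 mm above the table
- mug: bystander: white mug, 70 mm across, 90 mm high
- plug: bystander: brass plug 24 mm across, 32 mm high, standing near the tray
- carton: bystander: cardboard carton 80 x 120 x 50 mm
- spray_can: bystander: red can 52 mm across, 130 mm high
- screwdriver: bystander: screwdriver with orange handle lying on the table
- wrench: bystander: steel wrench lying on the table
- jar: bystander: amber jar 60 mm across, 70 mm high

How it is judged (in metres and radians):
On the way, in this order (a step that is already met when the one before it is completed fails the run):
1. every casting stands released in a test bay ((horizontal distance between casting0 and bay0 below 0.011 m or horizontal distance between casting0 and bay1 below 0.011 m or horizontal distance between casting0 and bay2 below 0.011 m) and z of casting0 in the frame of tray between 0.008 and 0.017 m and angle between each of casting0, casting1, casting2's own z axis and vertical below 0.12 rad and (horizontal distance between casting1 and bay0 below 0.011 m or horizontal distance between casting1 and bay1 below 0.011 m or horizontal distance between casting1 and bay2 below 0.011 m) and z of casting1 in the frame of tray between 0.008 and 0.017 m and (horizontal distance between casting2 and bay0 below 0.011 m or horizontal distance between casting2 and bay1 below 0.011 m or horizontal distance between casting2 and bay2 below 0.011 m) and z of casting2 in the frame of tray between 0.008 and 0.017 m and contact force between the fingers and casting0 below 0.3 N and contact force between the fingers and casting1 below 0.3 N and contact force between the fingers and casting2 below 0.3 N), for 0.2 s.
2. the stem is up by two turns (24 mm, within 2.5 mm) and the wheel is let go (value of joint stem between 0.0215 and 0.0265 m and contact force between the fingers and valve below 0.3 N), for 0.4 s.
3. the dust cover is fully aside (value of joint cover above 0.076 m), for 0.1 s.
4. the button is right down, with the castings in their bays and the stem still two turns up (value of joint button above 0.0045 m and value of joint stem between 0.0215 and 0.0265 m and (horizontal distance between casting0 and bay0 below 0.011 m or horizontal distance between casting0 and bay1 below 0.011 m or horizontal distance between casting0 and bay2 below 0.011 m) and z of casting0 in the frame of tray between 0.008 and 0.017 m and angle between each of casting0, casting1, casting2's own z axis and vertical below 0.12 rad and (horizontal distance between casting1 and bay0 below 0.011 m or horizontal distance between casting1 and bay1 below 0.011 m or horizontal distance between casting1 and bay2 below 0.011 m) and z of casting1 in the frame of tray between 0.008 and 0.017 m and (horizontal distance between casting2 and bay0 below 0.011 m or horizontal distance between casting2 and bay1 below 0.011 m or horizontal distance between casting2 and bay2 below 0.011 m) and z of casting2 in the frame of tray between 0.008 and 0.017 m), for 0.05 s.
5. the dust cover is fully back (value of joint cover below 0.006 m), for 0.1 s.
6. the valve is shut (value of joint stem below 0.0015 m), for 0.2 s.
At the end, for the whole second after the job is handed in: Every casting stands upright (within 0.15 rad) and at rest on the floor of the blue bin, the valve is shut (stem within 1.5 mm of its stop), the dust cover is back over the button (within 6 mm) and the button is up (x of casting0 in the frame of bin between -0.075 and 0.075 m and y of casting0 in the frame of bin between -0.105 and 0.105 m and z of each of casting0, casting1, casting2 in the frame of bin below 0.012 m and angle between each of casting0, casting1, casting2's own z axis and vertical below 0.15 rad and linear speed of each of casting0, casting1, casting2 below 0.02 m/s and x of casting1 in the frame of bin between -0.075 and 0.075 m and y of casting1 in the frame of bin between -0.105 and 0.105 m and x of casting2 in the frame of bin between -0.075 and 0.075 m and y of casting2 in the frame of bin between -0.105 and 0.105 m and value of joint stem below 0.0015 m and value of joint cover below 0.006 m and value of joint button below 0.001 m); the robot touches nothing.
It fails at once if a bystander is shifted by more than 40 mm (distance of any of mug, plug, carton, spray_can, screwdriver, wrench, jar from where it was at the start of the episode above 0.04 m).
Of casting0, casting1, casting2 only 1 to 3 are there at a start; the rules pass over those that are not, and their reading is None.
At some moment in a run one of casting0, casting1, casting2 may be knocked a few centimetres aside while the robot is not near it.
It also fails if it takes over 210 s, if anything falls off the work surface, if the arm or the gripper's body presses on something with over 40 N, if the wrist force passes 120 N, or if a joint passes its speed limit or range.

## Working session

There is one attempt and no reset: what is moved stays moved. The work goes in short steps, Python scripts to look and compute and a tool call to move; the robot and the scene stay as the last step left them, time stands still between calls to the robot, and variables do not carry over. Pictures are saved under pics/ and viewed, at most 14 in all, crops included, and the job is handed in when it is done.

Besides the shell and the picture viewer there is one more tool, called after ">>>" as name(argument=value, ...) on one line, values as JSON. carry_out: Moves the arm, as the interface text tells. Its arguments: {"type":"object","properties":{"jaw":{"type":"array","items":{"type":"number"}},"linear":{"type":"array","items":{"type":"array","items":{"type":"number"}}},"twist":{"type":"array","items":{"type":"array","items":{"type":"number"}}},"force":{"type":"number"}},"required":["jaw","linear","twist"]}

```bash
ls; mkdir -p pics; python3 - <<'E'
from cell import ctrl
import cv2
for n in("scene","top"):
    print(n,ctrl.camera_params(n)); im=ctrl.snapshot(n); cv2.imwrite(f"pics/{n}0.png",im[:,:,::-1])
print(ctrl.sense())
E
```

```text
pics
scene {'vertical_fov': 45.62259163780197, 'cx': 257.05056828757, 'cy': 189.40590055325194, 'eye': array([1190.51315929,  368.10163103,  951.36947209]), 'attitude': array([0.45029786, 0.16327257, 0.30363785, 0.82363703])}
top {'vertical_fov': 43.52897021886593, 'cx': 261.84018666467085, 'cy': 186.78634812150847, 'eye': array([ 351.73233054,  -25.21380534, 1493.2203152 ]), 'attitude': array([-0.69654945, -0.06608306,  0.05722329,  0.71216387])}
{'time': 0.1, 'joint_pos': array([-1.21494777,  0.39913435,  0.0450758 ,  1.5377385 , -0.01872258,
        1.20689561, -0.05066893]), 'qvel': array([-1.04460585e-03, -4.54070661e-03, -5.34834246e-08, -2.48515104e-03,
        7.60501397e-04,  7.66716370e-04,  1.65057406e-03]), 'joint_efforts': array([ 3.71966336e-03, -4.76264226e+01,  1.37026135e+00, -2.54947919e+01,
        1.21201499e-02,  5.02273761e-03, -1.10048572e-05]), 'eef_pos': array([285.3081987 , 583.41330575, 230.36448922]), 'ee_rot': array([-1.40489032e-04,  2.25420602e-01,  9.74261148e-01, -8.65442913e-04]), 'ft_force': array([-0.1324414 , -0.28462981, -0.12048505]), 'moment': array([-0.03207137,  0.02019001, -0.00810238]), 'finger_force': 0.0, 'finger_gap': 1.00057946045678}
```

View pics/top0.png

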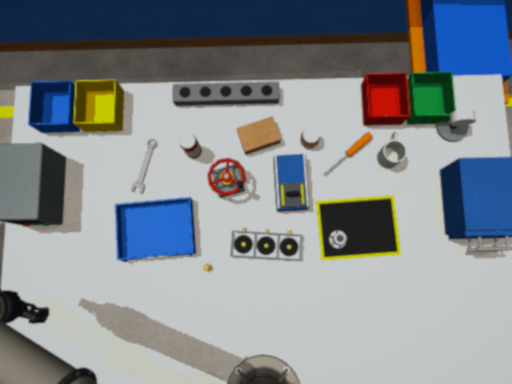

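View pics/scene0.png

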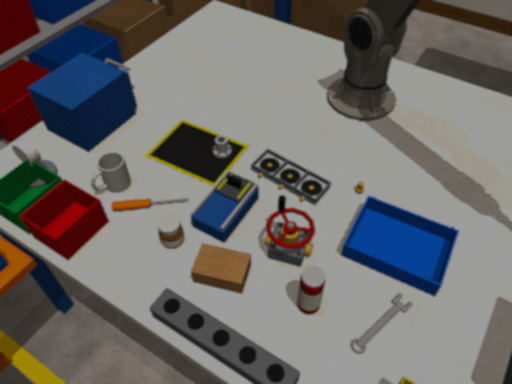

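The top view shows one casting at about (338,239) on the mat. The tray is at (266,245), the wheel at (227,177), the tester at (291,182) with its cover's fin near (292,193), the bin at (156,229) and the plug at (208,267). In the scene view the black handle is at (282,203).

```bash
cat > h.py <<'E'
import numpy as np, cv2
from scipy.spatial.transform import Rotation as R
from cell import ctrl
def cam(n):
    p=ctrl.camera_params(n); q=p['attitude']; r=R.from_quat([q[1],q[2],q[3],q[0]]).as_matrix()
    return p['eye'],r,192/np.tan(np.radians(p['vertical_fov']/2)),p['cx'],p['cy']
def ray(n,u,v):
    e,r,f,cx,cy=cam(n); return e,r@np.array([(u-cx)/f,-(v-cy)/f,-1])
def plane(n,u,v,z):
    e,d=ray(n,u,v); return (e+d*(z-e[2])/d[2]).round(1)
def proj(n,P):
    e,r,f,cx,cy=cam(n); c=r.T@(np.array(P,float)-e); return np.array([cx+f*c[0]/-c[2],cy-f*c[1]/-c[2]]).round(1)
def tri(u1,u2):
    a,d=ray("top",*u1); b,e=ray("scene",*u2)
    s=np.linalg.lstsq(np.stack([d,-e],1),b-a,rcond=None)[0]
    p,q=a+s[0]*d,b+s[1]*e; return ((p+q)/2).round(1),np.linalg.norm(p-q).round(1)
def pose():
    s=ctrl.sense(); q=s['ee_rot']; return s['eef_pos'],R.from_quat([q[1],q[2],q[3],q[0]])
def to(P,yaw=None):
    """shift in tool axes to world point P (mm); turn about tool z for closing line at world angle yaw (deg)"""
    p,r=pose(); l=r.inv().apply(np.array(P)-p); y=r.apply([0,1,0]); a=np.degrees(np.arctan2(y[1],y[0]))
    t=None if yaw is None else round((a-yaw+90)%180-90,1)
    print("linear",l.round(0),"twist z",t,"now yaw",a.round(1),"at",p.round(1))
def save(n,name,box=None,k=1):
    im=ctrl.snapshot(n)[:,:,::-1].copy()
    if box: x,y,w,h=box; c=im[y:y+h,x:x+w]; cv2.imwrite(f"pics/{name}.png",cv2.resize(c,None,fx=k,fy=k,interpolation=cv2.INTER_CUBIC))
    return im
E
python3 - <<'E'
from h import *
im=save("top","topc",(200,130,200,140),4); sc=save("scene","scenec",(140,120,200,150),4)
def blob(im,lo,hi,n,z,amin=30):
    m=cv2.inRange(cv2.cvtColor(im,cv2.COLOR_BGR2HSV),lo,hi)
    for c in cv2.findContours(m,0,2)[0]:
        if cv2.contourArea(c)>amin:
            (x,y),(w,h),a=cv2.minAreaRect(c); print(n,round(x,1),round(y,1),round(w),round(h),round(a),"->",plane("top",x,y,z))
blob(im,(105,120,60),(125,255,255),"blue",50,300)
blob(im,(0,150,80),(6,255,255),"red",97,60)
blob(im,(22,150,100),(32,255,255),"yellow",0,3)
print("base",proj("top",(0,0,0)),proj("scene",(0,0,0)))
E
```

```text
blue 154.0 228.9 57 79 85 -> [485.4 317.6  50. ]
blue 476.9 197.5 79 70 88 -> [ 558.6 -657.6   50. ]
blue 290.4 168.7 27 25 87 -> [660.6 -98.3  50. ]
blue 53.0 105.9 51 49 88 -> [881.5 645.1  50. ]
blue 467.0 39.5 79 88 90 -> [1069.7 -676.2   50. ]
blue 203.0 20.5 406 41 0 -> [1159.9  170.1   50. ]
red 225.9 176.4 35 36 30 -> [631.8  95.6  97. ]
red 386.0 95.0 45 45 88 -> [ 872.5 -393.4   97. ]
yellow 207.0 267.0 4 4 90 -> [369.4 164.2   0. ]
yellow 288.5 246.5 3 3 90 -> [426.5 -87.5   0. ]
yellow 265.5 245.0 3 4 0 -> [432.6 -16.7   0. ]
yellow 243.0 243.5 4 4 45 -> [438.8  52.7   0. ]
yellow 357.8 227.4 59 80 86 -> [ 480.7 -303.6    0. ]
yellow 282.0 195.0 18 2 90 -> [587.7 -72.    0. ]
yellow 302.0 193.5 2 19 0 -> [ 591.  -134.9    0. ]
yellow 226.0 183.0 2 6 90 -> [630.2 103.8   0. ]
yellow 6.0 112.0 10 12 90 -> [883.1 821.6   0. ]
yellow 508.5 100.0 12 5 90 -> [ 881.4 -812.2    0. ]
yellow 94.0 101.0 44 42 90 -> [913.3 534.1   0. ]
base [263.1 393.6] [360.1  98.1]
```

View pics/topc.png

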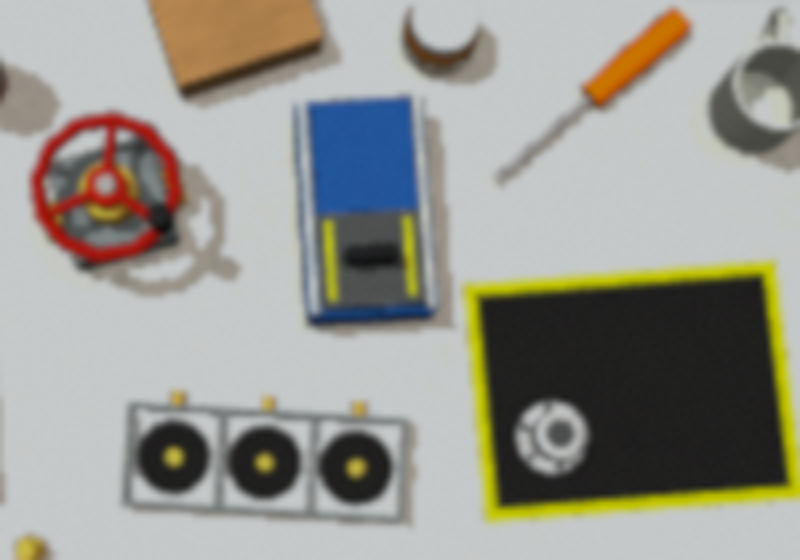

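View pics/scenec.png

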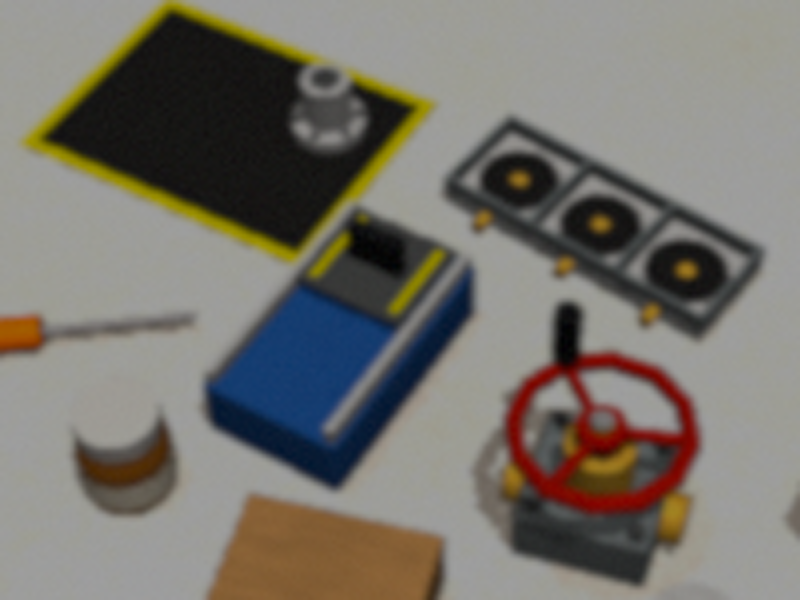

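The topc crop has the bays at (173,456), (264,462) and (357,467), the casting flange at (551,437), the wheel centre at (107,187), the handle at (161,216) and the fin at (371,255). The scene crop has the handle top at (568,308) and the neck top at (325,78).

```bash
python3 - <<'E'
from h import *
T=lambda x,y:(200+x/4,130+y/4)
S=lambda x,y:(140+x/4,120+y/4)
for n,a,z in [("bayL",(173,456),12),("bayM",(264,462),12),("bayR",(357,467),12),("flange",(551,437),12),("necktop",(561,433),50),("wheel",(107,187),93),("handle top",(163,219),141),("fin",(371,252),94.5),("tstTL",(300,100),50),("tstTR",(415,97),50),("tstBL",(312,318),50),("tstBR",(434,312),50)]:
    print(n,plane("top",*T(*a),z))
for n,a,z in [("bayL",(686,269),12),("bayM",(600,223),12),("bayR",(519,180),12),("necktop",(325,78),50),("wheel",(603,432),93),("handle top",(569,308),141),("handle bot",(566,358),97),("fin",(380,238),94.5)]:
    print("S",n,plane("scene",*S(*a),z))
to((481-10,-248,110),0)
E
```

```text
bayL [436.5  51.4  12. ]
bayM [430.4 -18.3  12. ]
bayR [425.1 -89.3  12. ]
flange [ 444.7 -238.3   12. ]
necktop [ 445.1 -240.4   50. ]
wheel [631.6  93.4  93. ]
handle top [597.8  49.5 141. ]
fin [ 578.  -100.8   94.5]
tstTL [705.  -52.4  50. ]
tstTR [ 705.2 -141.    50. ]
tstBL [535.7 -57.1  50. ]
tstBR [ 538.2 -149.3   50. ]
S bayL [436.3  53.1  12. ]
S bayM [431.3 -17.   12. ]
S bayR [426.7 -85.8  12. ]
S necktop [ 446.9 -236.9   50. ]
S wheel [636.   98.8  93. ]
S handle top [602.   53.8 141. ]
S handle bot [603.9  54.8  97. ]
S fin [583.2 -93.1  94.5]
linear [-532. -665.  121.] twist z 63.9 now yaw 63.9 at [285.3 583.6 230.7]
```

```bash
python3 -c "
from h import *
to((500,200,200),21); to((445.5,-239.5,120),-28)"
```

```text
linear [-361. -250.   31.] twist z 42.9 now yaw 63.9 at [285.3 583.6 230.7]
linear [-505. -669.  111.] twist z -88.1 now yaw 63.9 at [285.3 583.6 230.7]
```

>>> carry_out(jaw=[1,1,1,1,1,1,1,1], linear=[[-361,-250,31],[-361,-250,31],[-361,-250,31],[-361,-250,31],[-361,-250,31],[-361,-250,31],[-361,-250,31],[-361,-250,31]], twist=[[0,0,43],[0,0,43],[0,0,43],[0,0,43],[0,0,43],[0,0,43],[0,0,43],[0,0,43]], force=40)

```text
time: 1.2
eef_pos: [502.2, 194.4, 200.3]
ee_rot: [0.001, 0.571, 0.821, -0.001]
ft_force: [-0.2, 0.5, -0.1]
finger_gap: 1.005
finger_force: 0.0
```

```bash
python3 -c "
from h import *
to((445.5,-239.5,120),-28)"
```

```text
linear [-387. -204.   81.] twist z 48.3 now yaw 20.3 at [502.2 194.4 200.3]
```

>>> carry_out(jaw=[1,1,1,1,1,1,1,1,1,1], linear=[[-387,-204,81],[-387,-204,81],[-387,-204,81],[-387,-204,81],[-387,-204,81],[-387,-204,81],[-387,-204,81],[-387,-204,81],[-387,-204,81],[-387,-204,81]], twist=[[0,0,48],[0,0,48],[0,0,48],[0,0,48],[0,0,48],[0,0,48],[0,0,48],[0,0,48],[0,0,48],[0,0,48]])

```text
time: 2.45
eef_pos: [448.9, -231.1, 119.3]
ee_rot: [-0.001, 0.852, 0.524, 0.001]
ft_force: [-0.3, -0.3, 0.3]
finger_gap: 0.997
finger_force: 0.0
```

```bash
python3 - <<'E'
from h import *
a=save("top","a"); b=save("scene","b")
c=np.hstack([cv2.resize(a[190:290,290:390],(400,400),interpolation=2),cv2.resize(b[110:210,170:270],(400,400),interpolation=2)])
cv2.imwrite("pics/g1.png",c); to((445.5,-239.5,20))
E
```

```text
linear [-9.  1. 99.] twist z None now yaw -26.8 at [ 448.8 -231.4  119.4]
```

View pics/g1.png

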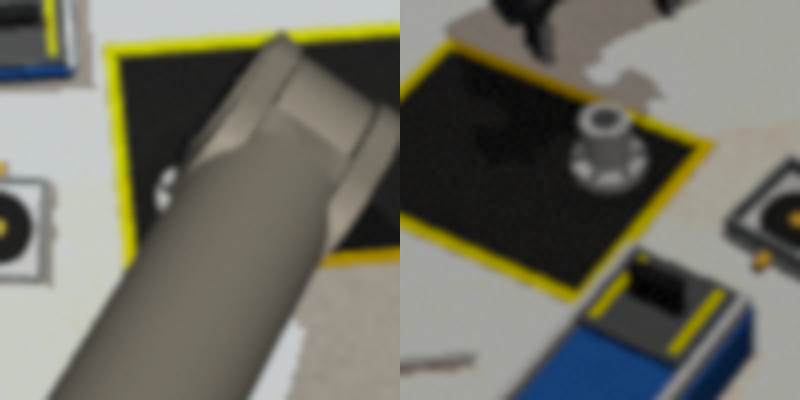

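The left half shows the arm hiding the casting from above. The right half shows it untouched at (608,150), with the fingers up behind it.

>>> carry_out(jaw=[1,1,1], linear=[[-9,1,50],[-9,1,50],[-9,1,50]], twist=[[0,0,0],[0,0,0],[0,0,0]])

```text
time: 2.92
eef_pos: [445.5, -241.6, 70.2]
ee_rot: [0.0, 0.853, 0.522, 0.0]
ft_force: [0.6, -0.2, -0.4]
finger_gap: 1.001
finger_force: 0.0
```

```bash
python3 - <<'E'
from h import *
to((445.5,-239.5,20))
E
```

```text
linear [ 2. -1. 50.] twist z None now yaw -27.0 at [ 445.5 -241.6   70.2]
```

>>> carry_out(jaw=[1,1,1,-1,-1,-1,-1,-1,-1], linear=[[2,-1,49],[2,-1,49],[2,-1,49],[2,-1,49],[2,-1,49],[2,-1,49],[2,-1,49],[2,-1,49],[2,-1,49]], twist=[[0,0,0],[0,0,0],[0,0,0],[0,0,0],[0,0,0],[0,0,0],[0,0,0],[0,0,0],[0,0,0]])

```text
time: 4.05
eef_pos: [445.5, -240.1, 21.2]
ee_rot: [0.0, 0.853, 0.522, 0.001]
ft_force: [-0.5, 0.8, 5.7]
finger_gap: 0.407
finger_force: 39.5
```

```bash
python3 - <<'E'
from h import *
print(ctrl.sense()['finger_gap']);to((431,-17.5,80),0)
E
```

```text
0.4067411088368265
linear [ 192. -114.  -59.] twist z -27.1 now yaw -27.1 at [ 445.5 -240.1   21.2]
```

>>> carry_out(jaw=[-1,-1,-1,-1,-1,-1,-1,-1,-1], linear=[[0,0,-60],[0,0,-60],[50,-30,-60],[100,-60,-60],[150,-89,-60],[192,-114,-60],[192,-114,-60],[192,-114,-60],[192,-114,-60]], twist=[[0,0,0],[0,0,0],[0,0,-7],[0,0,-14],[0,0,-21],[0,0,-27],[0,0,-27],[0,0,-27],[0,0,-27]])

```text
time: 5.18
eef_pos: [430.1, -18.4, 80.0]
ee_rot: [0.0, 0.708, 0.706, -0.0]
ft_force: [-0.6, 0.2, -3.3]
finger_gap: 0.405
finger_force: 41.7
```

```bash
python3 - <<'E'
from h import *
print(ctrl.sense()['finger_gap']);to((431,-17.5,34),0)
E
```

```text
0.40486570272807487
linear [ 1.  1. 46.] twist z -0.2 now yaw -0.2 at [430.1 -18.4  80. ]
```

>>> carry_out(jaw=[-1,-1,-1,-1,1,1,1,1,1], linear=[[1,1,30],[1,1,46],[1,1,46],[1,1,46],[1,1,46],[1,1,46],[1,1,46],[1,1,46],[1,1,-60]], twist=[[0,0,0],[0,0,0],[0,0,0],[0,0,0],[0,0,0],[0,0,0],[0,0,0],[0,0,0],[0,0,0]])

```text
time: 6.3
eef_pos: [427.8, -16.2, 94.0]
ee_rot: [-0.003, 0.707, 0.707, -0.005]
ft_force: [0.8, 1.1, 1.2]
finger_gap: 0.997
finger_force: 0.0
```

```bash
python3 - <<'E'
from h import *
print(ctrl.sense()['finger_gap'])
b=save("scene","sc2",(230,130,130,110),5)
to((520,0,200),45)
E
```

```text
0.9973028829098347
linear [ 17.  86. -97.] twist z -45.2 now yaw -0.2 at [434.7 -16.7 102.6]
```

View pics/sc2.png

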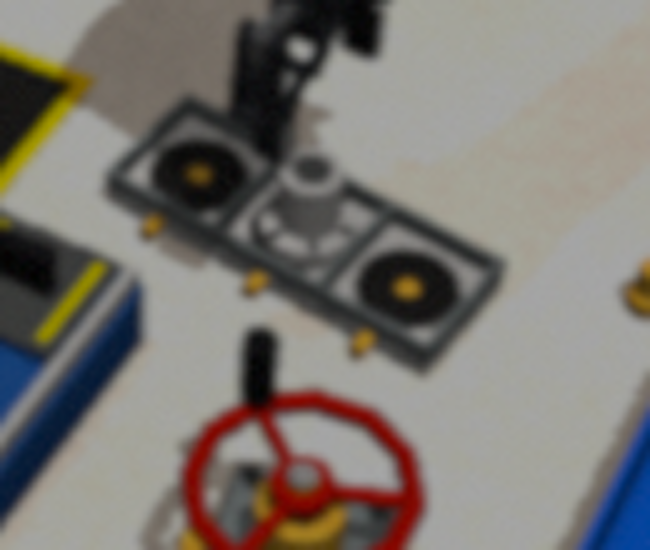

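The casting stands upright in the middle bay, its neck top at (316,170) in the crop.

```bash
python3 - <<'E'
from h import *
print(plane("scene",230+315/5,130+172/5,62), "pred neck at bay", proj("scene",(431,-17.5,62)), "bay again",plane("scene",230+303/5,130+230.5/5,12),ctrl.sense()['time'])
# where handle & wheel lie, scene view crop sc2
print(plane("scene",230+262/5,130+336/5,141),plane("scene",230+304/5,130+475/5,102))
to((530,-10,190),45)
E
```

```text
[432.  -10.3  62. ] pred neck at bay [290.8 163.1] bay again [431.6 -14.9  12. ] 6.35
[602.3  54.4 141. ] [634.5  97.6 102. ]
linear [  7.  96. -87.] twist z -45.2 now yaw -0.2 at [434.7 -16.7 102.6]
```

```bash
python3 - <<'E'
from h import *
to((601.7,54.5,200),0)
E
```

```text
linear [ 72. 167. -96.] twist z -0.2 now yaw -0.2 at [434.7 -16.7 102.6]
```

>>> carry_out(jaw=[0.4,0.4,0.4,0.4,0.4,0.4,0.4], linear=[[0,0,-60],[20,40,-95],[72,167,-96],[72,167,-96],[72,167,-96],[72,167,-96],[72,167,-96]], twist=[[0,0,0],[0,0,0],[0,0,0],[0,0,0],[0,0,0],[0,0,0],[0,0,0]])

```text
time: 7.22
eef_pos: [597.1, 54.6, 192.8]
ee_rot: [-0.0, 0.708, 0.706, -0.0]
ft_force: [-1.3, 0.6, -0.6]
finger_gap: 0.698
finger_force: 0.0
```

```bash
python3 - <<'E'
from h import *
to((601.7,54.5,155),0)
b=save("scene","sc3",(230,130,130,110),5)
to((601.7,54.5,104),0)
E
```

```text
linear [-0.  5. 38.] twist z -0.2 now yaw -0.2 at [597.1  54.6 192.8]
linear [-0.  5. 89.] twist z -0.2 now yaw -0.2 at [597.2  54.7 193. ]
```

View pics/sc3.png

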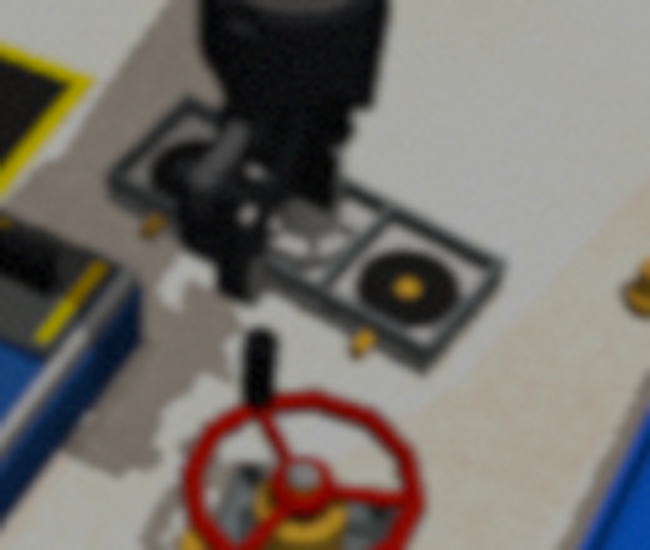

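The open fingers are above the handle (handle top at (262,336) in the crop), and the casting still stands.

>>> carry_out(jaw=[0.4,0.4,0.4,-1,-1,-1,-1,-1], linear=[[0,5,35],[0,5,89],[0,5,89],[0,5,89],[0,5,89],[0,5,89],[0,5,89],[0,5,89]], twist=[[0,0,0],[0,0,0],[0,0,0],[0,0,0],[0,0,0],[0,0,0],[0,0,0],[0,0,0]], force=20)

```text
time: 8.28
eef_pos: [605.0, 55.5, 105.8]
ee_rot: [0.001, 0.708, 0.707, 0.001]
ft_force: [-1.2, -0.9, 6.2]
finger_gap: 0.204
finger_force: 23.1
```

```bash
cat > circ.py <<'E'
from h import *
import sys
# circle rows: hub, start angle a0, step, n (yaw 0: tool x=world y, tool y=world x)
hx,hy,a0,st,n=map(float,sys.argv[1:])
p,r=pose(); s=ctrl.sense(); g=np.radians(np.degrees(np.arctan2(p[1]-hy,p[0]-hx)))
print("angle",np.degrees(g).round(1),"rad",np.hypot(p[0]-hx,p[1]-hy).round(1),"p",p.round(1),"F",s['ft_force'].round(1),"Ft",round(float(np.dot(s['ft_force'][:2],[-np.sin(g),np.cos(g)])),2),"gap",round(s['finger_gap'],3))
out=[]
for i in range(1,int(n)+1):
    a=np.radians(a0+st*i); w=[hx+52*np.cos(a),hy+52*np.sin(a),p[2]]
    out.append([int(v) for v in r.inv().apply(np.array(w)-p).round(0)])
print(out)
E
python3 circ.py 633 96 -127 20 12
```

```text
angle -124.7 rad 49.2 p [605.   55.5 105.8] F [-1.2 -0.9  6.2] Ft -0.48 gap 0.204
[[-9, 13, 0], [-11, 31, 0], [-7, 48, 0], [3, 63, 0], [17, 74, 0], [34, 80, 0], [52, 79, 0], [69, 72, 0], [82, 59, 0], [90, 43, 0], [92, 25, 0], [88, 8, 0]]
```

```bash
python3 circ.py 635 97 -126 20 6
```

```text
angle -125.9 rad 51.2 p [605.   55.5 105.8] F [-1.2 -0.9  6.2] Ft -0.46 gap 0.204
[[-9, 16, 0], [-10, 34, 0], [-6, 51, 0], [4, 66, 0], [19, 77, 0], [36, 82, 0]]
```

>>> carry_out(jaw=[-1,-1,-1,-1,-1,-1], linear=[[-9,16,0],[-10,34,0],[-6,51,0],[4,66,0],[4,66,0],[4,66,0]], twist=[[0,0,0],[0,0,0],[0,0,0],[0,0,0],[0,0,0],[0,0,0]])

```text
time: 9.02
eef_pos: [671.0, 61.2, 105.9]
ee_rot: [0.0, 0.707, 0.707, 0.002]
ft_force: [-0.9, 1.2, 6.4]
finger_gap: 0.2
finger_force: 23.3
```

```bash
python3 circ.py 635 97 -46 20 6
```

```text
angle -44.8 rad 50.8 p [671.   61.2 105.9] F [-0.9  1.2  6.4] Ft 0.21 gap 0.2
[[13, 11, 0], [30, 16, 0], [48, 14, 0], [65, 7, 0], [78, -5, 0], [86, -22, 0]]
```

>>> carry_out(jaw=[-1,-1,-1,-1,-1,-1], linear=[[13,11,0],[30,16,0],[48,14,0],[65,7,0],[78,-5,0],[86,-22,0]], twist=[[0,0,0],[0,0,0],[0,0,0],[0,0,0],[0,0,0],[0,0,0]])

```text
time: 9.78
eef_pos: [650.6, 148.3, 106.1]
ee_rot: [0.002, 0.707, 0.707, 0.004]
ft_force: [4.1, -0.5, 4.8]
finger_gap: 0.205
finger_force: 22.9
```

```bash
python3 circ.py 635 97 74 20 6
```

```text
angle 73.1 rad 53.6 p [650.6 148.3 106.1] F [ 4.1 -0.5  4.8] Ft -4.05 gap 0.205
[[1, -19, 0], [-4, -37, 0], [-14, -52, 0], [-28, -62, -1], [-46, -67, -1], [-64, -66, -1]]
```

```bash
python3 - <<'E'
from h import *
for z in (103,109,115,127): print(z,proj("scene",(635,97,z)),proj("top",(635,97,z)))
old=cv2.imread("pics/scene0.png"); x,y,w,h=265,190,50,50
b=ctrl.snapshot("scene")[:,:,::-1]
f=lambda i:cv2.resize(i[y:y+h,x:x+w],(400,400),interpolation=2)
cv2.imwrite("pics/stem1.png",np.hstack([f(old),f(b)]))
E
```

```text
103 [290.5 224.8] [225.2 175. ]
109 [290.6 223.3] [225.  174.6]
115 [290.8 221.7] [224.9 174.2]
127 [291.  218.5] [224.5 173.4]
```

View pics/stem1.png

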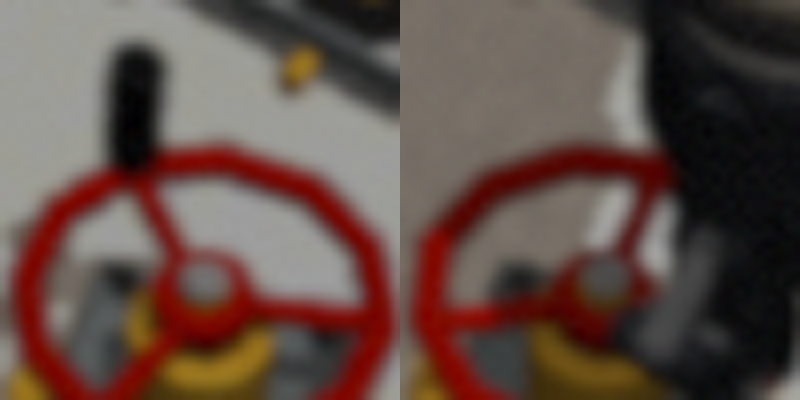

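The stem's top has risen from about y=278 (left) to about y=270 (right) in the 8x crops, so the stem is engaged and up about 3-4 mm.

```bash
cat > stem.py <<'E'
from h import *
def stem(b):
    c=b[195:240,275:306]; c=cv2.resize(c,None,fx=8,fy=8,interpolation=2)
    hsv=cv2.cvtColor(c,cv2.COLOR_BGR2HSV)
    m=((hsv[:,:,1]<70)&(hsv[:,:,2]>85)&(hsv[:,:,2]<185)).astype(np.uint8)
    n,l,s,ce=cv2.connectedComponentsWithStats(m)
    return [(s[i,4],(ce[i]/8+[275,195]).round(2),s[i,2:4]) for i in range(1,n) if 400<s[i,4]<4000]
if __name__=="__main__":
    import sys
    print("ref",stem(cv2.imread("pics/scene0.png")))
    b=ctrl.snapshot("scene")[:,:,::-1]; print("now",stem(b))
E
python3 stem.py; python3 circ.py 635 97 73 20 12
```

```text
ref [(np.int32(1191), array([290.57, 225.06]), array([42, 36], dtype=int32)), (np.int32(1405), array([277.2 , 231.93]), array([46, 79], dtype=int32)), (np.int32(423), array([300.89, 232.54]), array([24, 27], dtype=int32))]
now []
angle 76.7 rad 53.8 p [647.4 149.3 105.8] F [1.2 3.1 9.6] Ft -0.45 gap 0.2
[[0, -15, 0], [-4, -33, 0], [-14, -48, 0], [-29, -59, 0], [-46, -64, 0], [-64, -63, 0], [-81, -56, 0], [-94, -44, 0], [-102, -28, 0], [-104, -10, 0], [-100, 8, 0], [-90, 23, 0]]
```

```bash
python3 circ.py 634 98 77 20 12
```

```text
angle 75.4 rad 53.0 p [647.4 149.3 105.8] F [1.2 3.1 9.6] Ft -0.38 gap 0.2
[[0, -20, 0], [-5, -37, 0], [-16, -51, 0], [-31, -61, 0], [-48, -65, 0], [-66, -63, 0], [-83, -55, 0], [-95, -42, 0], [-102, -25, 0], [-103, -7, 0], [-98, 10, 0], [-87, 25, 0]]
```

>>> carry_out(jaw=[-1,-1,-1,-1,-1,-1,-1,-1,-1,-1,-1,-1], linear=[[0,-20,0],[-5,-37,0],[-16,-51,0],[-31,-61,0],[-48,-65,0],[-66,-63,0],[-83,-55,0],[-95,-42,0],[-102,-25,0],[-103,-7,0],[-98,10,0],[-87,25,0]], twist=[[0,0,0],[0,0,0],[0,0,0],[0,0,0],[0,0,0],[0,0,0],[0,0,0],[0,0,0],[0,0,0],[0,0,0],[0,0,0],[0,0,0]])

```text
time: 11.38
eef_pos: [670.9, 60.3, 105.0]
ee_rot: [-0.003, 0.708, 0.707, -0.001]
ft_force: [-6.2, 1.4, 11.1]
finger_gap: 0.206
finger_force: 23.8
```

```bash
python3 stem.py; python3 circ.py 634 98 317 20 12
```

```text
ref [(np.int32(1191), array([290.57, 225.06]), array([42, 36], dtype=int32)), (np.int32(1405), array([277.2 , 231.93]), array([46, 79], dtype=int32)), (np.int32(423), array([300.89, 232.54]), array([24, 27], dtype=int32))]
now []
angle -41.5 rad 52.6 p [673.4  63.1 105.2] F [-2.4  3.7 10.7] Ft 1.19 gap 0.203
[[15, 8, 0], [32, 13, 0], [50, 10, 0], [66, 2, 0], [78, -11, 0], [86, -28, 0], [87, -46, 0], [81, -63, 0], [70, -77, 0], [55, -87, 0], [38, -91, 0], [20, -89, 0]]
```

>>> carry_out(jaw=[-1,-1,-1,-1,-1,-1,-1,-1,-1,-1,-1,-1], linear=[[15,8,0],[32,13,0],[50,10,0],[66,2,0],[78,-11,0],[86,-28,0],[87,-46,0],[81,-63,0],[70,-77,0],[55,-87,0],[38,-91,0],[20,-89,0]], twist=[[0,0,0],[0,0,0],[0,0,0],[0,0,0],[0,0,0],[0,0,0],[0,0,0],[0,0,0],[0,0,0],[0,0,0],[0,0,0],[0,0,0]])

```text
time: 12.92
eef_pos: [584.6, 81.8, 105.6]
ee_rot: [-0.0, 0.707, 0.707, 0.003]
ft_force: [5.0, 4.6, 4.5]
finger_gap: 0.203
finger_force: 23.2
```

```bash
python3 stem.py; python3 - <<'E'
from h import *
old=cv2.imread("pics/scene0.png"); x,y,w,h=265,190,50,50
b=ctrl.snapshot("scene")[:,:,::-1]
f=lambda i:cv2.resize(i[y:y+h,x:x+w],(400,400),interpolation=2)
cv2.imwrite("pics/stem2.png",np.hstack([f(old),f(b)]))
E
python3 circ.py 634 98 557 20 7
```

```text
ref [(np.int32(1191), array([290.57, 225.06]), array([42, 36], dtype=int32)), (np.int32(1405), array([277.2 , 231.93]), array([46, 79], dtype=int32)), (np.int32(423), array([300.89, 232.54]), array([24, 27], dtype=int32))]
now [(np.int32(3969), array([302.97, 206.74]), array([ 64, 105], dtype=int32))]
angle -158.0 rad 51.8 p [586.   78.6 105.6] F [4.  1.5 6.1] Ft 0.13 gap 0.203
[[-12, 7, 0], [-24, 20, 0], [-31, 36, 0], [-32, 54, 0], [-27, 72, 0], [-16, 86, 1], [-1, 96, 1]]
```

View pics/stem2.png

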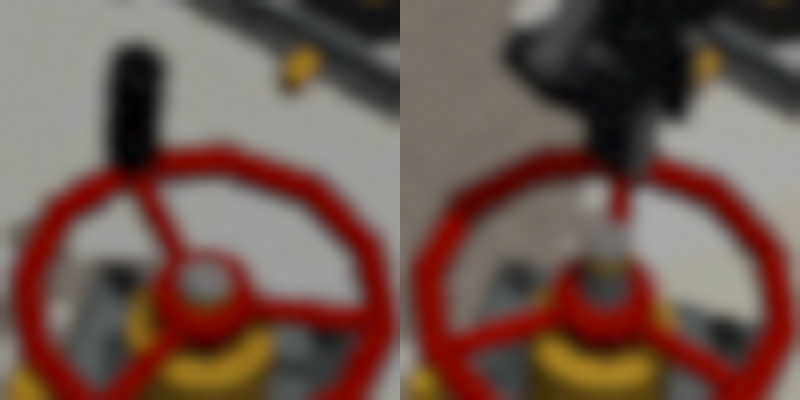

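The stem's top is now at about y=236, against 279 at the start (8x crop). That is a rise of about 20 mm, so roughly 120° more are needed.

```bash
python3 circ.py 634 98 562 20 7
```

```text
angle -158.0 rad 51.8 p [586.   78.6 105.6] F [4.  1.5 6.1] Ft 0.13 gap 0.203
[[-15, 9, 0], [-26, 24, 0], [-32, 41, 0], [-31, 59, 0], [-24, 76, 0], [-12, 89, 1], [4, 97, 1]]
```

>>> carry_out(jaw=[-1,-1,-1,-1,-1,-1,-1,0.2,0.2,0.2,0.2,0.2], linear=[[-15,9,0],[-26,24,0],[-32,41,0],[-31,59,0],[-24,76,0],[-12,89,0],[-12,89,0],[-12,89,0],[-12,89,0],[-12,89,0],[-12,89,-60],[-12,89,-100]], twist=[[0,0,0],[0,0,0],[0,0,0],[0,0,0],[0,0,0],[0,0,0],[0,0,0],[0,0,0],[0,0,0],[0,0,0],[0,0,0],[0,0,0]])

```text
time: 14.52
eef_pos: [672.6, 66.8, 205.5]
ee_rot: [0.0, 0.707, 0.707, 0.0]
ft_force: [0.7, -0.3, -0.1]
finger_gap: 0.598
finger_force: 0.0
```

```bash
python3 - <<'E'
from h import *
to((580,-97,200),0)
E
```

```text
linear [-164.  -92.    5.] twist z -0.1 now yaw -0.1 at [672.6  66.8 205.5]
```

>>> carry_out(jaw=[0.2,0.2,0.2,0.2,0.2,0.2], linear=[[-164,-92,5],[-164,-92,5],[-164,-92,5],[-164,-92,5],[-164,-92,75],[-164,-92,75]], twist=[[0,0,-2],[0,0,-2],[0,0,-2],[0,0,-2],[0,0,-2],[0,0,-2]])

```text
time: 15.28
eef_pos: [577.1, -95.1, 125.0]
ee_rot: [-0.004, 0.695, 0.719, -0.003]
ft_force: [0.5, -0.5, 0.7]
finger_gap: 0.601
finger_force: 0.0
```

```bash
python3 stem.py; python3 - <<'E'
from h import *
old=cv2.imread("pics/scene0.png")
b=ctrl.snapshot("scene")[:,:,::-1]
f=lambda i,x,y,w:cv2.resize(i[y:y+w,x:x+w],(400,400),interpolation=2)
cv2.imwrite("pics/stem3.png",np.hstack([f(b,200,140,120),f(b,265,190,50)]))
to((580.5,-97,70),2)
E
```

```text
ref [(np.int32(1191), array([290.57, 225.06]), array([42, 36], dtype=int32)), (np.int32(1405), array([277.2 , 231.93]), array([46, 79], dtype=int32)), (np.int32(423), array([300.89, 232.54]), array([24, 27], dtype=int32))]
now []
linear [-1.  1. 58.] twist z 0.0 now yaw 2.0 at [580.  -96.2 128.2]
```

View pics/stem3.png

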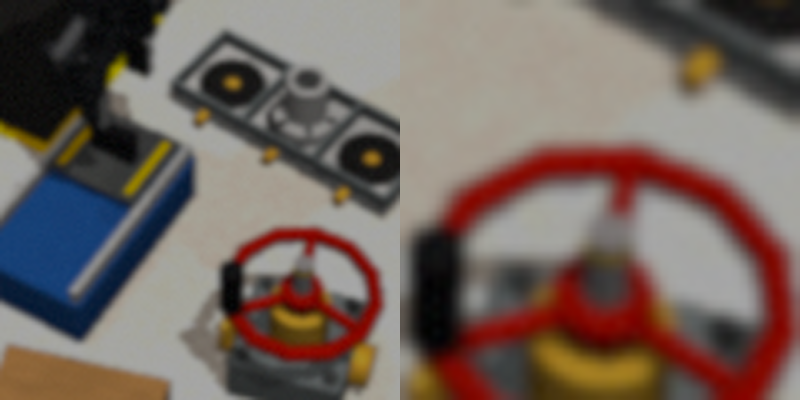

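The left half shows the casting still upright in the middle bay and the fingers over the fin at (115,130). The right half shows the stem's top at about y=230 and its yellow ring at about y=252.

```bash
python3 - <<'E'
from h import *
P={}
for n,s in(("stem1",0),("stem1b",400),("stem2",400),("stem3",400)):
    c=cv2.imread("pics/"+n.rstrip("b")+".png")[:,s:s+400].astype(float)
    x0=205
    col=c[180:330:6,x0-8:x0+8].mean(1); P[n]=(col[:,2]-col[:,0]).round(0)
print("y ",list(range(180,330,6)))
for n in P: print(n,[int(v) for v in P[n]])
E
```

```text
y  [180, 186, 192, 198, 204, 210, 216, 222, 228, 234, 240, 246, 252, 258, 264, 270, 276, 282, 288, 294, 300, 306, 312, 318, 324]
stem1 [20, 9, 6, 6, 6, 5, 4, 2, 2, 2, 8, 25, 44, 45, 28, 10, 5, 4, 5, 15, 37, 73, 109, 125, 123]
stem1b [23, 15, 12, 11, 8, 8, 6, 4, 4, 5, 8, 14, 19, 16, 8, 3, 4, 4, 10, 23, 41, 54, 62, 63, 61]
stem2 [23, 20, 21, 24, 27, 31, 29, 20, 10, 6, 4, 5, 10, 20, 37, 40, 23, 8, 0, 7, 25, 52, 89, 120, 130]
stem3 [34, 22, 19, 23, 24, 22, 15, 8, 5, 6, 7, 13, 22, 36, 30, 13, 1, 0, 1, 8, 25, 53, 89, 119, 130]
```

```bash
python3 - <<'E'
from h import *
for u,v,z in ((435-400,235,141),(438-400,345,97)):
    P=plane("scene",265+u/8,190+v/8,z); print(P,np.degrees(np.arctan2(P[1]-98,P[0]-634)))
P=plane("scene",265+137/8,190+48/8,141);print(P,np.degrees(np.arctan2(P[1]-98,P[0]-634)))
E
```

```text
[672.2  62.5 141. ] -42.90190702657833
[676.6  67.1  97. ] -35.95533346558934
[599.6  52.1 141. ] -126.8499200387341
```

>>> carry_out(jaw=[0.2,0.2,-1,-1,-1,-1,-1], linear=[[-1,1,57],[-1,1,57],[-1,1,57],[-1,1,57],[-1,1,57],[-1,1,57],[-1,1,57]], twist=[[0,0,0],[0,0,0],[0,0,0],[0,0,0],[0,0,0],[0,0,0],[0,0,0]], force=25)

```text
time: 16.25
eef_pos: [583.1, -98.4, 74.3]
ee_rot: [0.001, 0.695, 0.719, 0.001]
ft_force: [-0.9, -0.5, 7.2]
finger_gap: 0.13
finger_force: 30.0
```

```bash
python3 - <<'E'
from h import *
s=ctrl.sense(); print(s['eef_pos'],s['finger_gap'],s['ft_force']); to(s['eef_pos']+[88,3,0])
E
```

```text
[583.07204559 -98.35117733  74.32225574] 0.13021569367937677 [-0.89812275 -0.5224854   7.16094052]
linear [-0. 88.  0.] twist z None now yaw 2.0 at [583.1 -98.4  74.3]
```

>>> carry_out(jaw=[-1,-1,-1,-1,-1,-1,-1], linear=[[0,20,0],[0,40,0],[0,60,0],[0,80,0],[0,87,0],[0,87,0],[0,87,0]], twist=[[0,0,0],[0,0,0],[0,0,0],[0,0,0],[0,0,0],[0,0,0],[0,0,0]])

```text
time: 17.12
eef_pos: [665.7, -95.3, 74.3]
ee_rot: [-0.003, 0.695, 0.719, -0.001]
ft_force: [-11.8, 2.1, 13.8]
finger_gap: 0.133
finger_force: 30.8
```

```bash
python3 - <<'E'
from h import *
s=ctrl.sense(); print(s['eef_pos'],s['finger_gap'],s['ft_force'])
E
```

```text
[665.72611973 -95.29415123  74.31361617] 0.13345654810019483 [-11.76140053   2.067642    13.79518228]
```

>>> carry_out(jaw=[0,0,0,-1,-1,-1,-1,-1], linear=[[0,83,0],[0,83,0],[0,83,-45],[0,30,-45],[0,1,-45],[0,1,-45],[0,1,-45],[0,1,-45]], twist=[[0,0,0],[0,0,0],[0,0,0],[0,0,0],[0,0,0],[0,0,0],[0,0,0],[0,0,0]])

```text
time: 18.12
eef_pos: [671.2, -94.6, 117.3]
ee_rot: [0.001, 0.695, 0.719, 0.001]
ft_force: [0.8, -0.4, -0.3]
finger_gap: 0.001
finger_force: 0.0
```

```bash
python3 - <<'E'
from h import *
s=ctrl.sense(); print(s['eef_pos'],s['finger_gap'],s['ft_force'])
b=ctrl.snapshot("scene")[:,:,::-1]
cv2.imwrite("pics/btn.png",cv2.resize(b[140:240,180:310],None,fx=5,fy=5,interpolation=2))
t=ctrl.snapshot("top")[:,:,::-1]
for n,im in(("scene",b),("top",t)):
    m=cv2.inRange(cv2.cvtColor(im,cv2.COLOR_BGR2HSV),(45,100,60),(80,255,255))[140:260,180:310]
    k=cv2.connectedComponentsWithStats(m)
    for i in range(1,k[0]):
        if k[2][i,4]>5: u=k[3][i]+[180,140]; print(n,k[2][i],u,plane(n,*u,58))
E
```

```text
[671.19531555 -94.63551034 117.30796651] 0.0011319139155489628 [ 0.82345536 -0.38973812 -0.28758403]
scene [49 44 11  8 68] [234.13235294 187.64705882] [581.6 -98.7  58. ]
top [111  51   6   9  34] [293.67647059 195.23529412] [ 577.  -105.4   58. ]
```

View pics/btn.png

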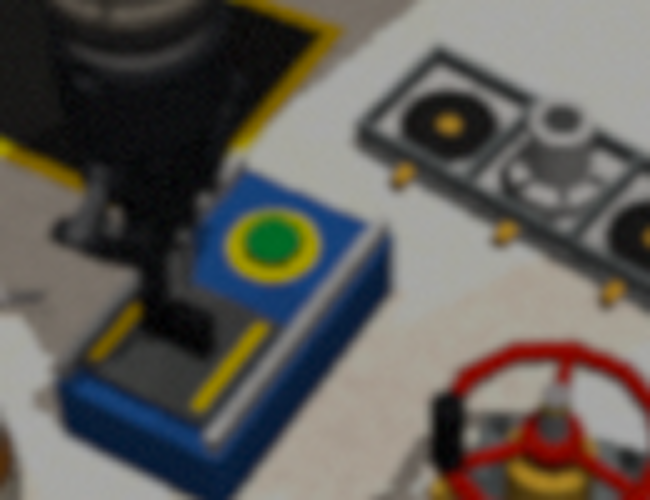

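The cover is aside and the green button is exposed at (272,242) in the crop. The casting is still standing, and the gripper is above the fin.

>>> carry_out(jaw=[-1,-1,-1,-1,-1,-1,-1,-1,-1,-1,-1,-1], linear=[[0,-50,0],[0,-90,0],[0,-90,0],[0,-90,30],[0,-90,50],[0,-90,57],[0,-90,61],[0,-90,64],[0,-90,67],[0,-90,67],[0,-90,67],[0,-90,67]], twist=[[0,0,0],[0,0,0],[0,0,0],[0,0,0],[0,0,0],[0,0,0],[0,0,0],[0,0,0],[0,0,0],[0,0,0],[0,0,0],[0,0,0]])

```text
time: 19.73
eef_pos: [579.7, -98.1, 52.0]
ee_rot: [-0.0, 0.695, 0.719, 0.001]
ft_force: [-5.7, 2.1, 13.9]
finger_gap: 0.002
finger_force: 7.0
```

>>> carry_out(jaw=[-1,0,0,0,0,0,0,-1,-1,-1,-1,-1], linear=[[0,0,-60],[0,40,-68],[0,87,-68],[0,87,-68],[0,87,-68],[0,87,-24],[0,87,-24],[0,87,-24],[0,87,-24],[0,87,-24],[0,87,-24],[0,87,-24]], twist=[[0,0,0],[0,0,0],[0,0,0],[0,0,0],[0,0,0],[0,0,0],[0,0,0],[0,0,0],[0,0,0],[0,0,0],[0,0,0],[0,0,0]])

```text
time: 21.22
eef_pos: [665.7, -95.7, 75.7]
ee_rot: [-0.0, 0.695, 0.719, -0.0]
ft_force: [-5.9, 0.3, 7.2]
finger_gap: 0.134
finger_force: 28.6
```

>>> carry_out(jaw=[-1,-1,-1,-1,-1,-1,-1], linear=[[0,-20,0],[0,-40,0],[0,-60,0],[0,-80,0],[0,-88,0],[0,-88,0],[0,-88,0]], twist=[[0,0,0],[0,0,0],[0,0,0],[0,0,0],[0,0,0],[0,0,0],[0,0,0]])

```text
time: 22.1
eef_pos: [580.6, -98.9, 75.6]
ee_rot: [0.002, 0.695, 0.719, 0.001]
ft_force: [0.7, -1.5, 8.3]
finger_gap: 0.133
finger_force: 28.9
```

>>> carry_out(jaw=[-1,-1,-1], linear=[[0,-5,0],[0,-5,0],[0,-5,0]], twist=[[0,0,0],[0,0,0],[0,0,0]])

```text
time: 22.48
eef_pos: [580.6, -98.9, 75.7]
ee_rot: [0.006, 0.695, 0.719, 0.004]
ft_force: [11.9, -2.3, -2.1]
finger_gap: 0.135
finger_force: 27.6
```

>>> carry_out(jaw=[0.2,0.2,0.2,0.2], linear=[[0,5,0],[0,5,0],[0,5,-60],[0,5,-125]], twist=[[0,0,0],[0,0,0],[0,0,0],[0,0,0]])

```text
time: 22.98
eef_pos: [576.8, -97.8, 196.4]
ee_rot: [-0.002, 0.695, 0.719, -0.001]
ft_force: [1.3, 0.8, 0.3]
finger_gap: 0.599
finger_force: 0.0
```

```bash
python3 - <<'E'
from h import *
to((674,65.5,200),0)
E
```

```text
linear [160. 103.  -4.] twist z 1.9 now yaw 1.9 at [576.8 -97.8 196.4]
```

>>> carry_out(jaw=[0.2,0.2,0.2,0.2,0.2,0.2], linear=[[160,103,-4],[160,103,-4],[160,103,-4],[160,103,-4],[160,103,-4],[160,103,-4]], twist=[[0,0,2],[0,0,2],[0,0,2],[0,0,2],[0,0,2],[0,0,2]])

```text
time: 23.72
eef_pos: [675.1, 62.7, 200.2]
ee_rot: [-0.0, 0.709, 0.706, -0.001]
ft_force: [-0.0, 0.2, -0.4]
finger_gap: 0.598
finger_force: 0.0
```

```bash
python3 - <<'E'
from h import *
to((674,65.5,106),0)
a=ctrl.snapshot("scene")[:,:,::-1]
cv2.imwrite("pics/ck.png",cv2.resize(a[130:240,190:340],None,fx=5,fy=5,interpolation=2))
E
```

```text
linear [ 3. -1. 94.] twist z -0.2 now yaw -0.2 at [675.1  62.7 200.2]
```

View pics/ck.png

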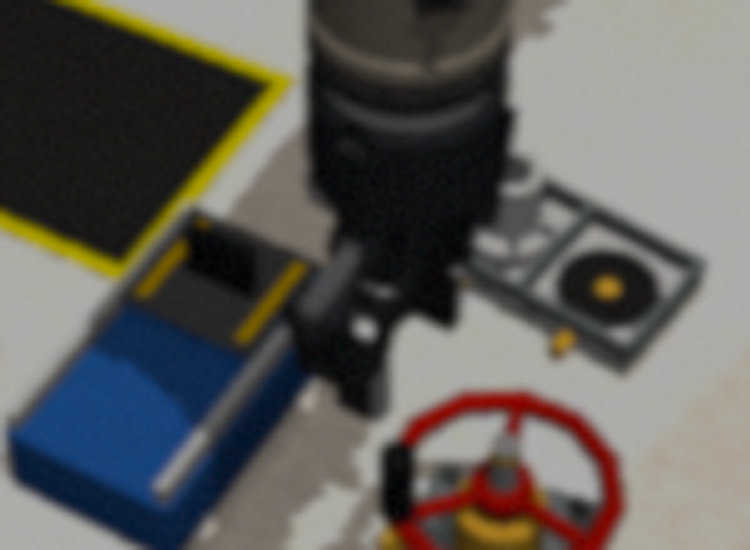

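The cover is back over the button and the casting still stands. The fingers are above the handle, which is at (397,480) in the crop.

>>> carry_out(jaw=[0.2,0.2,0.2,-1,-1,-1,-1,-1], linear=[[3,-1,40],[3,-1,94],[3,-1,94],[3,-1,94],[3,-1,94],[3,-1,94],[3,-1,94],[3,-1,94]], twist=[[0,0,0],[0,0,0],[0,0,0],[0,0,0],[0,0,0],[0,0,0],[0,0,0],[0,0,0]], force=20)

```text
time: 24.78
eef_pos: [676.4, 67.7, 109.1]
ee_rot: [0.001, 0.708, 0.707, 0.001]
ft_force: [-1.1, -1.1, 7.4]
finger_gap: 0.204
finger_force: 22.6
```

```bash
python3 circ.py 634 98 682 -20 12
```

```text
angle -35.5 rad 52.1 p [676.4  67.7 109.1] F [-1.1 -1.1  7.4] Ft -1.52 gap 0.204
[[-14, -15, 0], [-21, -32, 0], [-21, -50, 0], [-16, -67, 0], [-5, -81, 0], [11, -91, 0], [28, -94, 0], [46, -92, 0], [62, -83, 0], [74, -70, 0], [81, -53, 0], [82, -35, 0]]
```

>>> carry_out(jaw=[-1,-1,-1,-1,-1,-1,-1,-1,-1,-1,-1,-1], linear=[[-14,-15,1],[-21,-32,2],[-21,-50,3],[-16,-67,3],[-5,-81,3],[11,-91,3],[28,-94,3],[46,-92,3],[62,-83,3],[74,-70,3],[81,-53,3],[82,-35,3]], twist=[[0,0,0],[0,0,0],[0,0,0],[0,0,0],[0,0,0],[0,0,0],[0,0,0],[0,0,0],[0,0,0],[0,0,0],[0,0,0],[0,0,0]])

```text
time: 26.28
eef_pos: [642.3, 151.8, 107.4]
ee_rot: [0.001, 0.707, 0.707, 0.002]
ft_force: [-3.8, -1.8, 12.1]
finger_gap: 0.2
finger_force: 23.3
```

```bash
python3 circ.py 634 98 442 -25 12
```

```text
angle 81.2 rad 54.5 p [642.3 151.8 107.4] F [-3.8 -1.8 12.1] Ft 3.44 gap 0.2
[[-10, 20, 0], [-26, 36, 0], [-48, 43, 0], [-70, 41, 0], [-89, 30, 0], [-102, 11, 0], [-106, -11, 0], [-100, -33, 0], [-85, -50, 0], [-65, -59, 0], [-42, -59, 0], [-22, -49, 0]]
```

>>> carry_out(jaw=[-1,-1,-1,-1,-1,-1,-1,-1,-1,-1,-1,-1], linear=[[-10,20,0],[-26,36,0],[-48,43,0],[-70,41,0],[-89,30,0],[-102,11,0],[-106,-11,0],[-100,-33,0],[-85,-50,0],[-65,-59,0],[-42,-59,0],[-22,-49,0]], twist=[[0,0,0],[0,0,0],[0,0,0],[0,0,0],[0,0,0],[0,0,0],[0,0,0],[0,0,0],[0,0,0],[0,0,0],[0,0,0],[0,0,0]])

```text
time: 27.78
eef_pos: [591.0, 128.7, 107.0]
ee_rot: [-0.001, 0.708, 0.707, 0.001]
ft_force: [-4.7, -1.4, 14.5]
finger_gap: 0.203
finger_force: 24.2
```

```bash
python3 circ.py 634 98 142 -20 12
```

```text
angle 144.4 rad 52.8 p [591.  128.7 107. ] F [-4.7 -1.4 14.5] Ft 3.88 gap 0.203
[[13, 15, 0], [20, 32, 0], [21, 50, 0], [15, 67, 0], [4, 82, 0], [-11, 91, 0], [-29, 95, 0], [-47, 92, 0], [-63, 84, 0], [-75, 71, 0], [-82, 54, 0], [-82, 36, 0]]
```

>>> carry_out(jaw=[-1,-1,-1,-1,-1,-1,-1,-1,-1,-1,-1,-1], linear=[[13,15,0],[20,32,0],[21,50,0],[15,67,0],[4,82,0],[-11,91,0],[-29,95,0],[-47,92,0],[-63,84,0],[-75,71,0],[-82,54,0],[-82,36,0]], twist=[[0,0,0],[0,0,0],[0,0,0],[0,0,0],[0,0,0],[0,0,0],[0,0,0],[0,0,0],[0,0,0],[0,0,0],[0,0,0],[0,0,0]])

```text
time: 29.28
eef_pos: [631.3, 46.5, 107.2]
ee_rot: [0.003, 0.708, 0.707, 0.005]
ft_force: [3.8, 2.0, 6.9]
finger_gap: 0.203
finger_force: 23.3
```

```bash
python3 circ.py 634 98 -98 -10 9
```

```text
angle -93.0 rad 51.5 p [631.3  46.5 107.2] F [3.8 2.  6.9] Ft 3.65 gap 0.203
[[2, -13, 0], [6, -22, 0], [10, -29, 0], [17, -36, 0], [24, -41, 0], [32, -46, 0], [41, -48, 0], [50, -49, 0], [59, -49, 0]]
```

>>> carry_out(jaw=[-1,-1,-1,-1,-1], linear=[[2,-13,0],[6,-22,0],[10,-29,0],[17,-36,0],[17,-36,0]], twist=[[0,0,0],[0,0,0],[0,0,0],[0,0,0],[0,0,0]])

```text
time: 29.9
eef_pos: [597.5, 61.8, 107.3]
ee_rot: [0.006, 0.708, 0.707, 0.005]
ft_force: [7.2, -3.1, 3.9]
finger_gap: 0.206
finger_force: 22.9
```

```bash
python3 circ.py 634 98 -138 -10 6
```

```text
angle -135.3 rad 51.4 p [597.5  61.8 107.3] F [ 7.2 -3.1  3.9] Ft 7.29 gap 0.206
[[9, -8, 0], [17, -12, 0], [25, -14, 0], [34, -15, 0], [43, -15, 0], [52, -13, 0]]
```

>>> carry_out(jaw=[-1,-1,-1,-1], linear=[[9,-8,0],[17,-12,0],[17,-12,0],[17,-12,0]], twist=[[0,0,0],[0,0,0],[0,0,0],[0,0,0]])

```text
time: 30.4
eef_pos: [578.7, 80.4, 103.6]
ee_rot: [-0.0, 0.707, 0.707, -0.0]
ft_force: [-0.4, -0.5, -0.3]
finger_gap: -0.003
finger_force: 0.0
```

```bash
python3 circ.py 634 98 -158 -10 6
```

```text
angle -162.3 rad 58.0 p [578.7  80.4 103.6] F [-0.4 -0.5 -0.3] Ft 0.38 gap -0.003
[[7, 4, 0], [16, 3, 0], [25, 4, 0], [34, 6, 0], [42, 9, 0], [50, 14, 0]]
```

>>> carry_out(jaw=[-1,-1,0.4,0.4,0.4,0.4,0.4], linear=[[0,0,-60],[0,0,-95],[-40,-60,-95],[-98,-147,-95],[-98,-147,-95],[-98,-147,-95],[-98,-147,-95]], twist=[[0,0,0],[0,0,0],[0,0,0],[0,0,0],[0,0,0],[0,0,0],[0,0,0]])

```text
time: 31.28
eef_pos: [432.2, -17.1, 198.6]
ee_rot: [-0.0, 0.707, 0.707, 0.001]
ft_force: [0.3, 0.5, -0.5]
finger_gap: 0.701
finger_force: 0.0
```

```bash
python3 stem.py; python3 - <<'E'
from h import *
b=ctrl.snapshot("scene")[:,:,::-1]
f=lambda x,y,w:cv2.resize(b[y:y+w,x:x+w],(400,400),interpolation=2)
cv2.imwrite("pics/fin.png",np.hstack([f(240,140,100),f(265,190,50)]))
c=cv2.imread("pics/fin.png")[180:330:6,400+197:400+213].astype(float).mean(1); print((c[:,2]-c[:,0]).round().astype(int).tolist())
to((431.5,-14.5,100),0)
E
```

```text
ref [(np.int32(1191), array([290.57, 225.06]), array([42, 36], dtype=int32)), (np.int32(1405), array([277.2 , 231.93]), array([46, 79], dtype=int32)), (np.int32(423), array([300.89, 232.54]), array([24, 27], dtype=int32))]
now [(np.int32(1199), array([290.59, 225.06]), array([43, 36], dtype=int32)), (np.int32(808), array([301.27, 233.75]), array([34, 31], dtype=int32))]
[21, 10, 5, 6, 5, 4, 4, 2, 3, 5, 12, 29, 48, 47, 29, 10, 5, 4, 5, 16, 39, 74, 113, 129, 127]
linear [ 2. -1. 99.] twist z 0.0 now yaw 0.0 at [432.8 -16.8 198.5]
```

View pics/fin.png

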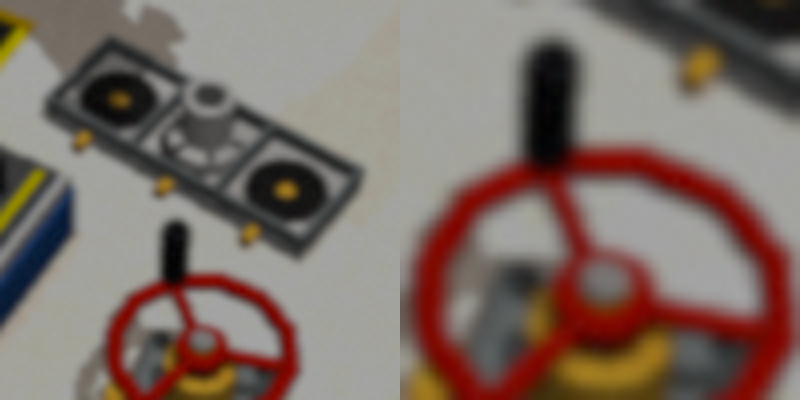

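The left half shows the casting upright in the middle bay. The right half shows the stem's top back at y≈279, as at the start, and its centroid matches the reference, so the valve is shut.

>>> carry_out(jaw=[1,1,1,1,1,1,-1,-1,-1,-1,-1,-1], linear=[[2,-1,60],[2,-1,120],[2,-1,164],[2,-1,164],[2,-1,164],[2,-1,164],[2,-1,164],[2,-1,164],[2,-1,164],[2,-1,164],[2,-1,164],[2,-1,164]], twist=[[0,0,0],[0,0,0],[0,0,0],[0,0,0],[0,0,0],[0,0,0],[0,0,0],[0,0,0],[0,0,0],[0,0,0],[0,0,0],[0,0,0]], force=40)

```text
time: 32.88
eef_pos: [431.3, -15.3, 34.9]
ee_rot: [-0.0, 0.707, 0.707, 0.001]
ft_force: [-1.8, 0.4, 6.6]
finger_gap: 0.41
finger_force: 39.4
```

>>> carry_out(jaw=[-1,-1,-1,-1], linear=[[0,0,-50],[0,0,-100],[0,0,-116],[0,0,-116]], twist=[[0,0,0],[0,0,0],[0,0,0],[0,0,0]])

```text
time: 33.38
eef_pos: [431.3, -15.2, 151.0]
ee_rot: [0.0, 0.707, 0.707, 0.001]
ft_force: [0.9, 0.1, -3.0]
finger_gap: 0.41
finger_force: 41.8
```

```bash
python3 - <<'E'
from h import *
to((487,318,150),0)
for u,v in((116,205),(193,199),(196,254),(119,260)): print(plane("top",u,v,50))
E
```

```text
linear [333.  55.   2.] twist z -0.0 now yaw -0.0 at [431.3 -15.2 151. ]
[560.7 434.8  50. ]
[573.7 200.3  50. ]
[407.8 190.7  50. ]
[395.  420.6  50. ]
```

>>> carry_out(jaw=[-1,-1,-1,-1,-1,-1,-1,-1,-1,-1], linear=[[50,12,0],[100,24,0],[150,30,0],[200,36,0],[250,42,0],[300,50,0],[330,53,0],[330,53,0],[330,53,0],[330,53,0]], twist=[[0,0,0],[0,0,0],[0,0,0],[0,0,0],[0,0,0],[0,0,0],[0,0,0],[0,0,0],[0,0,0],[0,0,0]])

```text
time: 34.62
eef_pos: [484.1, 312.5, 149.6]
ee_rot: [0.0, 0.708, 0.706, -0.001]
ft_force: [-0.1, 0.1, -2.6]
finger_gap: 0.406
finger_force: 41.8
```

>>> carry_out(jaw=[-1,-1,-1,-1,-1,-1], linear=[[0,0,40],[0,0,80],[0,0,110],[0,0,122],[0,0,122],[0,0,122]], twist=[[0,0,0],[0,0,0],[0,0,0],[0,0,0],[0,0,0],[0,0,0]])

```text
time: 35.38
eef_pos: [485.1, 314.5, 29.2]
ee_rot: [0.0, 0.708, 0.707, 0.001]
ft_force: [-0.5, 0.9, -2.2]
finger_gap: 0.409
finger_force: 42.5
```

>>> carry_out(jaw=[-1,-1,0.4,0.4,0.4,0.4,0.4,0.4,0.4,0.4], linear=[[0,0,1],[0,0,1],[0,0,1],[0,0,1],[0,0,1],[0,0,-40],[0,0,-90],[0,0,-150],[0,-60,-170],[0,-60,-170]], twist=[[0,0,0],[0,0,0],[0,0,0],[0,0,0],[0,0,0],[0,0,0],[0,0,0],[0,0,0],[0,0,0],[0,0,0]])

```text
time: 36.62
eef_pos: [421.2, 316.1, 199.9]
ee_rot: [-0.002, 0.706, 0.708, 0.001]
ft_force: [0.6, -0.3, -0.0]
finger_gap: 0.702
finger_force: 0.0
```

```bash
python3 stem.py; python3 - <<'E'
from h import *
b=save("scene","end"); cv2.imwrite("pics/end.png",cv2.resize(b[120:300,180:470],None,fx=2.75,fy=2.75,interpolation=2))
E
```

```text
ref [(np.int32(1191), array([290.57, 225.06]), array([42, 36], dtype=int32)), (np.int32(1405), array([277.2 , 231.93]), array([46, 79], dtype=int32)), (np.int32(423), array([300.89, 232.54]), array([24, 27], dtype=int32))]
now [(np.int32(1188), array([290.58, 225.07]), array([43, 36], dtype=int32)), (np.int32(1563), array([277.32, 231.86]), array([46, 75], dtype=int32)), (np.int32(606), array([301.19, 233.95]), array([31, 27], dtype=int32))]
```

View pics/end.png

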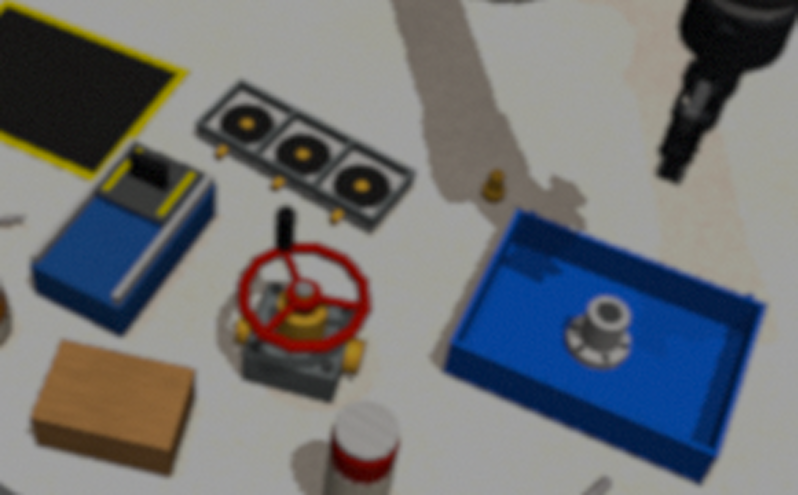

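The casting stands upright in the bin at (600,330), the cover is over the button, the valve is shut, and the arm is clear of everything.

```bash
python3 -c "
from cell import ctrl
print(ctrl.hand_in())"
```

```text
the job is handed in; nothing more can be done
None
```

I've handed in the job with all steps carried out: the one casting was tested and now stands upright in the blue bin, the valve is shut and the dust cover is back over the button. No verdict came back. The least certain step was the two-turn opening, which I estimated at about 23 mm of stem rise against the required 21.5–26.5 mm.

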